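# Jam the clamp bar of the tube-block bay with its thumb wedge

## Robot

A 7-joint arm with a two-finger parallel gripper is mounted at the origin on a cart in front of the work surface, level with it; the furniture and walls round the work are solid. World frame = base frame: x ahead of the robot, y to its left, z up, the work surface at z = 0. Lengths are in m, angles in rad, forces in N, time in s.
With the tool pointing down it reaches from about 0.425 to 0.875 m from the base axis. Payload 9.9 kg.
Tool frame: the origin (TCP) lies midway between the tips of the shut fingers; the grasp point (between the pads) lies 19 mm behind it; z points along the fingers, y is the line along which they close (so a half turn about z gives the same grasp; the last joint's range is limited). The gripper opens to 85 mm and grips with 20 to 120 N. Pads are 22 mm wide; open, the fingers measure 114 mm over their backs; the gripper's body (76 mm by 85 mm) begins 54 mm behind the grasp point. The pads swing forward as they close: fully open they stand 13 mm farther back than shut.
Start: joints at [-1.376, 0.576, 0.025, 1.437, -0.015, 1.129, -0.057], TCP at [0.186, 0.649, 0.231] pointing down, gripper open.
Joint ranges: [-2.76, 2.76], [-0.34, 2.15], [-1.52, 1.57], [0.19, 2.46], [-1.09, 4.23], [0.17, 1.99], [-2.82, 2.82]. Speed limits (rad/s): [2.22, 2.22, 3.01, 3.01, 3.14, 3.14, 3.14].

## Interface

Orientations are given as a unit quaternion [x, y, z, w].
In Python, from station import monitor, eyes, ticket gives the robot as it stands.
- The arm moves only by the tool move_arm, never from a script. Its argument "series" is a list of rows, each a list of 5 numbers: the closure, from -1 (fully open) to 1 (shut), so that 0 is half open, then the shift along the world's x, y, z in mm, then the turn about the world's z in rad. In form: [[claw, x, y, z, yaw], ...]. A call has 1 to 12 rows; each row is the pose to reach, as a shift and turn from the pose commanded when the call began; what a row does not reach only later rows make up. A row lasts 1/10 s, in which the tool goes at most 50 mm and 8.59 degrees, less where a joint would pass 70% of its speed; a pose out of reach is approached as far as the arm can. A call with a gripper value outside its range is refused whole. The fingers move at their own pace and stop on an object; "grip_force" is the grip in N (left out, the last holds). Time passes only in rows, so rows that repeat a pose let the fingers close. It gives the time, the measured TCP pose, the force, the opening and the grip force at its end, in the units of the state.
- monitor.sense(): the state, without advancing time (a new reading comes with each control period).
- eyes.read_camera(name): name is "scene" or "top" or "wrist"; returns a dict with "image" (420x560x3 uint8, red, green, blue), "depth" (420x560 float32, m along the optical axis (not along the pixel's ray), 0 where there is no reading), "K" (3x3 intrinsics, pixels), "R" (3x3) and "t" (3): a world point X has camera coordinates R X + t. Camera axes: x right, y down, z forward; pixel columns grow to the right and rows downward; lengths in m; the calibration is good to about 2 mm. A picture is of the moment at which its call begins.
- ticket.close_job(): hands the job in; it is judged then, once.
The state is a dict: "time": time; "q": joint angles; "joint_vel": joint speeds; "joint_torque": joint torques, N m; "tool_pos": TCP position; "tcp_rot": TCP orientation; "force": force on the tool from outside, world axes, zero at the start; "torque": the same for the moment, N m; "finger_gap": opening from 0.0 (shut) to 1.0 (fully open); "finger_force": force on a finger pad.
Only numpy, scipy, OpenCV 4.12 (cv2) and the standard library are available. Lean on these libraries where they do the work, as an engineer would, in place of code of your own. Each camera call takes 0.05 s, during which the arm holds its last target. There are 200 camera calls.

## Task

Two identical clamping bays are fixed to the bench; one of them holds an aluminium heat block. In that bay, slide the thumb wedge along its ramp, thin end first, until it jams the sliding bar tight against the heat block, so that it all stays clamped when you let go. Leave the wedge of the empty bay where it is.

Things in the scene. Friction and masses are not known exactly. Their poses are not given: they have to be found in the camera images.
- wedge_1: Loose thumb wedge of the bay with the heat block: steel (mm), 85 long, 20 high, 34 wide at the rear, 17 at the thin end; at the rear an upright black tab, 16 x 16, top 60 above the underside (70 above the bench). Origin: underside, below the tab's centre. +z up, +y to the thin end (rear face y=-8, thin end y=77), +x to the bar. Push the tab from behind, or pinch it, 40 to 70 mm above the bench.
- bar_1: Clamp bar of that bay, steel, 20 x 120 x 20 mm (x, y, z), between wedge and heat block. Origin: centre of underside, 10 mm above the bench. It slides along its +x (parallel to the wedge's +x), 8 mm until the block meets the fence; then its rubber face gives 1 to 3 mm. A 1 to 2 N spring returns it. The wedge moves at under 8 N, then stiffens over 15 mm: press it to about 20 N, let go: it holds.
- heat_block: Aluminium heat block with 18 wells, 68 x 116 x 21 mm (x, y, z), loose on its bay's 10 mm base plate between bar and fence; origin: centre of underside. Tops above the bench: block 31, bar 30, guides 32, fence 34, ramp 36 mm; only the tabs are higher. The ramp's 5 mm lip holds the wedge's sloped edge down.
- wedge_2: Thumb wedge of the empty bay, identical to wedge_1 with the same origin and axes; to be left alone. Both run along their own +y and, guided by the ramp (11 degrees), drift 0.2 mm towards +x for each mm; wedge_1 meets resistance after 45 to 65 mm and jams within the next 15 mm.
There are look-alikes about, which are no part of the job. What is shaped like the wedge_1 but turquoise is not meant. What is shaped like the heat_block but black is not meant.

How it is judged:
By the outcome, as a careful person would: the job done as asked, in the order asked, and still so for the second after the job is handed in, with the robot touching nothing.
It also fails if it takes over 29 s, if anything falls off the work surface, if the arm or the gripper's body presses on something with over 40 N, if the wrist force passes 120 N, or if a joint passes its speed limit or range.

## Working session

There is one attempt and no reset: what is moved stays moved. The work goes in short steps, Python scripts to look and compute and a tool call to move; the robot and the scene stay as the last step left them, time stands still between calls to the robot, and variables do not carry over. Pictures are saved under pics/ and viewed, at most 10 in all, crops included, and the job is handed in when it is done.

Besides the shell and the picture viewer there is one more tool, called after ">>>" as name(argument=value, ...), one argument or row to a line, values as JSON. move_arm: Moves the arm, as the interface text tells. Its arguments: {"type":"object","properties":{"series":{"type":"array"},"grip_force":{"type":"number"}},"required":["series"]}

```bash
mkdir -p pics
cat > h.py <<'E'
import cv2,numpy as np
from station import monitor,eyes,ticket
def shot(n,f):
    c=eyes.read_camera(n); cv2.imwrite(f'pics/{f}.png',c['image'][:,:,::-1]); np.savez(f'pics/{f}.npz',**c); return c
def ld(f): return np.load(f'pics/{f}.npz')
def ray(c,u,v,z):
    R,t=c['R'],c['t']; d=R.T@np.linalg.inv(c['K'])@np.array([u,v,1.]); o=-R.T@t
    return o+d*(z-o[2])/d[2]
def cloud(c):
    v,u=np.mgrid[:420,:560]; d=c['depth']; P=np.stack([u,v,np.ones_like(u)],-1)@np.linalg.inv(c['K']).T*d[...,None]
    return (P-c['t'])@c['R']
E
python3 - <<'E'
from h import *
a=shot('top','top0');b=shot('scene','sc0')
cv2.imwrite('pics/both.png',cv2.resize(np.vstack([a['image'],b['image']])[:,:,::-1],None,fx=.7,fy=.7))
s=monitor.sense();print(s['time'],s['tool_pos'],s['tcp_rot'],s['force'])
E
```

```text
0.1 [0.18565669 0.64855565 0.23053629] [ 1.38956428e-01  9.90298221e-01 -7.34958662e-04 -7.23937500e-05] [ 0.07321539  0.29351852 -0.80693354]
```

View pics/top0.png

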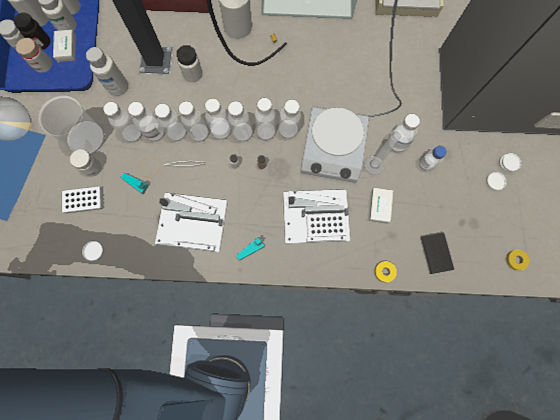

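View pics/sc0.png

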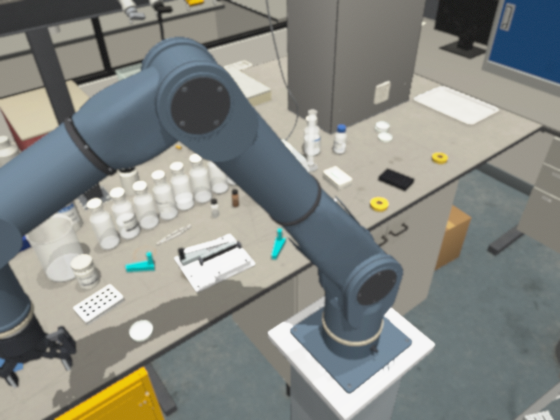

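The top view shows two bays: an empty one at about (192,222), and one holding a block with wells at (317,216). The look-alikes are the turquoise wedges at (135,183) and (251,248), a black block at (437,253), and a loose well plate at (82,199). The bay at (317,216) fits the description, so I'll confirm it in an enlarged crop.

Run:
```python
from h import *
c=ld('top0');im=c['image'][175:255,270:370,::-1]
cv2.imwrite('pics/crop.png',cv2.resize(im,None,fx=7,fy=7,interpolation=cv2.INTER_CUBIC))
for u,v in [(317,216),(290,203),(285,193),(347,191),(349,240),(287,243)]: print(u,v,ray(c,u,v,.01).round(3))
P=cloud(c)
m=P[185:250,275:360,2]>.045
vs,us=np.nonzero(m);print(len(vs)); 
for v,u in zip(vs,us): print(u+275,v+185,P[v+185,u+275].round(3))
```

```text
317 216 [ 0.492 -0.253  0.01 ]
290 203 [ 0.53  -0.168  0.01 ]
285 193 [ 0.561 -0.151  0.01 ]
347 191 [ 0.577 -0.346  0.01 ]
349 240 [ 0.422 -0.352  0.01 ]
287 243 [ 0.404 -0.164  0.01 ]
69
303 193 [ 0.214 -0.135  1.245]
277 194 [ 0.214 -0.135  1.245]
313 194 [ 0.214 -0.135  1.245]
289 196 [ 0.536 -0.163  0.069]
290 196 [ 0.536 -0.166  0.067]
291 196 [ 0.214 -0.135  1.245]
292 196 [ 0.537 -0.172  0.067]
293 196 [ 0.536 -0.175  0.069]
288 197 [ 0.534 -0.16   0.063]
289 197 [ 0.533 -0.163  0.068]
290 197 [ 0.532 -0.166  0.072]
291 197 [ 0.533 -0.169  0.067]
292 197 [ 0.532 -0.172  0.071]
293 197 [ 0.533 -0.175  0.071]
288 198 [ 0.531 -0.16   0.064]
289 198 [ 0.529 -0.163  0.07 ]
290 198 [ 0.529 -0.166  0.072]
291 198 [ 0.529 -0.169  0.071]
292 198 [ 0.531 -0.172  0.066]
293 198 [ 0.531 -0.175  0.064]
288 199 [ 0.527 -0.16   0.066]
289 199 [ 0.526 -0.163  0.072]
290 199 [ 0.527 -0.166  0.066]
291 199 [ 0.526 -0.169  0.073]
292 199 [ 0.526 -0.172  0.071]
293 199 [ 0.528 -0.175  0.065]
288 200 [ 0.526 -0.161  0.059]
289 200 [ 0.524 -0.164  0.066]
290 200 [ 0.523 -0.166  0.07 ]
291 200 [ 0.
[... 527 characters left out ...]
214 -0.135  1.245]
307 213 [ 0.214 -0.135  1.245]
317 213 [ 0.214 -0.135  1.245]
334 215 [ 0.214 -0.135  1.245]
300 216 [ 0.214 -0.135  1.245]
358 217 [ 0.214 -0.135  1.245]
305 220 [ 0.214 -0.135  1.245]
308 221 [ 0.214 -0.135  1.245]
311 221 [ 0.214 -0.135  1.245]
290 224 [ 0.214 -0.135  1.245]
308 225 [ 0.214 -0.135  1.245]
354 226 [ 0.214 -0.135  1.245]
358 234 [ 0.214 -0.135  1.245]
300 235 [ 0.214 -0.135  1.245]
319 238 [ 0.214 -0.135  1.245]
319 240 [ 0.214 -0.135  1.245]
282 241 [ 0.214 -0.135  1.245]
345 241 [ 0.214 -0.135  1.245]
357 243 [ 0.214 -0.135  1.245]
306 247 [ 0.214 -0.135  1.245]
338 248 [ 0.214 -0.135  1.245]
318 249 [ 0.214 -0.135  1.245]
349 249 [ 0.214 -0.135  1.245]
```

View pics/crop.png

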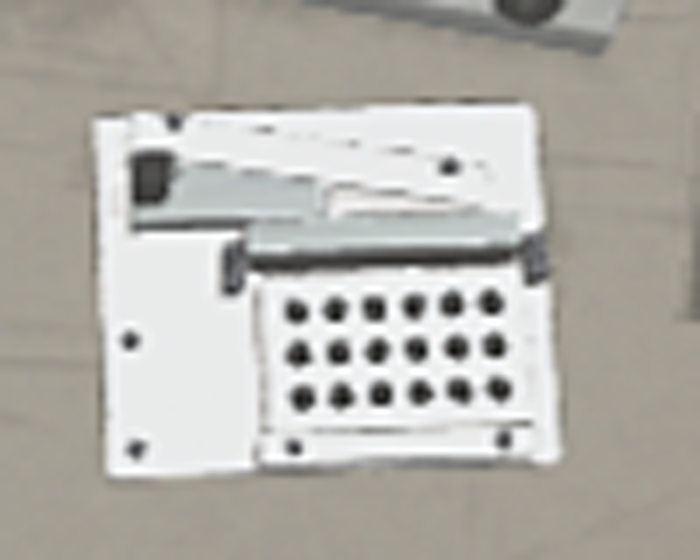

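The crop confirms it: this bay holds the silver block with 18 wells. Its wedge has a black tab at crop (152,178), which is world (0.528,-0.168), and its thin end points right. Wedge +y is about (0.083,-0.997) in world, so the travel per mm is about (-0.116,-1.01). I'll push from behind with shut fingers side by side, going round at height first.

>>> move_arm(
  series=[
    [1, 30, -40, 0, -0.15],
    [1, 60, -75, 0, -0.3],
    [1, 95, -110, 0, -0.45],
    [1, 125, -145, 0, -0.6],
    [1, 160, -180, 0, -0.75],
    [1, 190, -215, 0, -0.9],
    [1, 225, -250, 0, -1.05],
    [1, 255, -285, 0, -1.2],
    [1, 290, -320, 0, -1.208],
    [1, 314, -350, 0, -1.208],
    [1, 316, -400, 0, -1.208],
    [1, 318, -450, 0, -1.208],
  ],
)

```text
time: 1.3
tool_pos: [0.504, 0.1973, 0.2307]
tcp_rot: [0.677, 0.736, -0.0, 0.0]
force: [1.5, 0.2, 0.4]
finger_gap: -0.002
finger_force: 0.0
```

>>> move_arm(
  series=[
    [1, 4, -50, 0, 0],
    [1, 7, -100, 0, 0],
    [1, 10, -150, 0, 0],
    [1, 13, -200, 0, 0],
    [1, 16, -250, 0, 0],
    [1, 18, -290, 0, 0],
    [1, 19, -310, -20, 0],
    [1, 20, -310, -70, 0],
    [1, 20, -310, -110, 0],
    [1, 20, -310, -130, 0],
    [1, 20, -310, -130, 0],
  ],
)

```text
time: 2.4
tool_pos: [0.5217, -0.1106, 0.0985]
tcp_rot: [0.677, 0.736, -0.002, -0.002]
force: [0.1, 0.4, 1.1]
finger_gap: 0.004
finger_force: 0.0
```

Run:
```python
from h import *
c=shot('wrist','w1');P=cloud(c);im=c['image'].astype(int)
m=(P[...,2]>.05)&(P[...,2]<.08)&(im.max(-1)<90)&(c['depth']>0)
v,u=np.nonzero(m);print(len(u),u.min(),u.max(),v.min(),v.max())
q=P[m];k=(abs(q[:,0]-.53)<.04)&(abs(q[:,1]+.17)<.03);q=q[k];print(len(q),q.min(0),q.max(0),np.median(q,0))
top=q[q[:,2]>.066];print(cv2.minAreaRect((top[:,:2]*1000).astype(np.float32)))
print(monitor.sense()['tool_pos'])
```

```text
2978 65 559 2 218Traceback (most recent call last):
  File "<stdin>", line 5, in <module>
    return umr_minimum(a, axis, None, out, keepdims, initial, where)
ValueError: zero-size array to reduction operation minimum which has no identity
```

View pics/w1.png

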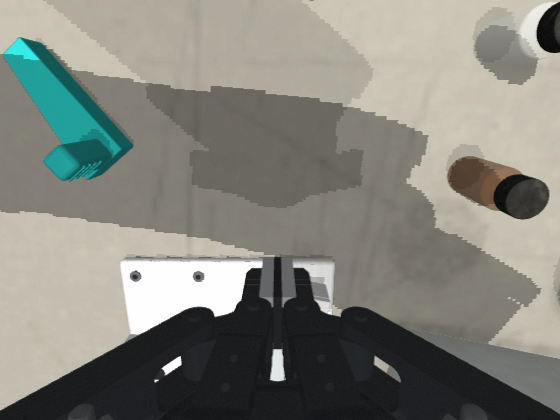

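The wrist camera looks away from the tab, which the fingers hide; it shows only the bay plate edge at (120–335,258) and a turquoise look-alike at (75,110). The top-view position is good enough, so I'll lower and approach, watching the force.

>>> move_arm(
  series=[
    [1, 2, 0, -30, 0],
    [1, 2, 0, -54, 0],
    [1, 2, 0, -54, 0],
    [1, 3, -15, -54, 0],
    [1, 5, -28, -54, 0],
    [1, 5, -33, -54, 0],
    [1, 5, -38, -54, 0],
    [1, 5, -43, -54, 0],
    [1, 4, -48, -54, 0],
    [1, 4, -53, -54, 0],
    [1, 3, -58, -54, 0],
    [1, 3, -58, -54, 0],
  ],
)

```text
time: 3.65
tool_pos: [0.5265, -0.1698, 0.0473]
tcp_rot: [0.677, 0.736, -0.0, 0.0]
force: [0.9, -0.4, 0.1]
finger_gap: -0.001
finger_force: 0.0
```

Run:
```python
from h import *
c=shot('scene','s2');cv2.imwrite('pics/s2c.png',cv2.resize(c['image'][200:330,140:320,::-1],None,fx=4,fy=4))
a=shot('top','t2');cv2.imwrite('pics/t2c.png',cv2.resize(a['image'][165:260,260:380,::-1],None,fx=6,fy=6,interpolation=cv2.INTER_CUBIC))
s=monitor.sense();print(s['tool_pos'],s['force'])
```

```text
[ 0.52653313 -0.16913304  0.04719533] [ 0.25750818 -0.31919857 -0.64288147]
```

View pics/t2c.png

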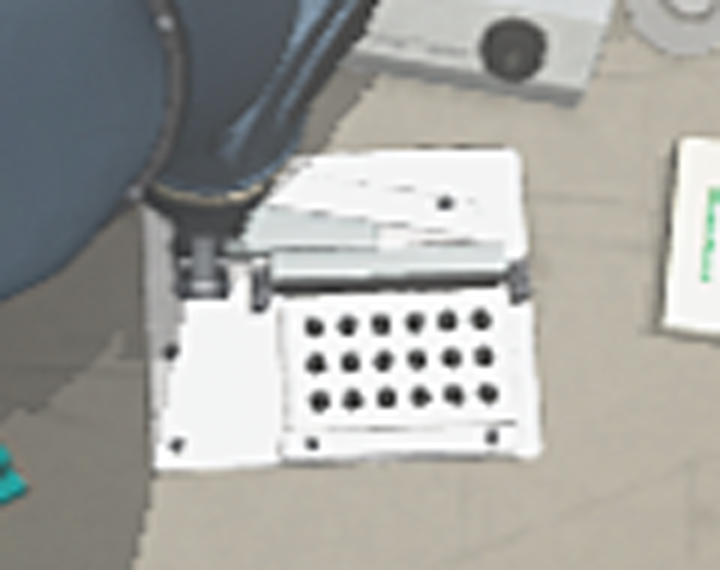

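The thin end moved from u≈316 to u≈323, about 20 mm, so the push works as expected. Continuing.

>>> move_arm(
  series=[
    [1, -1, -5, 0, 0],
    [1, -1, -10, 0, 0],
    [1, -2, -15, 0, 0],
    [1, -2, -19, 0, 0],
    [1, -3, -22, 0, 0],
    [1, -3, -25, 0, 0],
    [1, -3, -28, 0, 0],
    [1, -4, -31, 0, 0],
    [1, -4, -33, 0, 0],
    [1, -4, -35, 0, 0],
    [1, -4, -35, 0, 0],
  ],
)

```text
time: 4.85
tool_pos: [0.5225, -0.2042, 0.0473]
tcp_rot: [0.677, 0.736, -0.0, -0.0]
force: [-1.9, 3.1, 1.1]
finger_gap: -0.005
finger_force: 1.4
```

>>> move_arm(
  series=[
    [1, 0, -2, 0, 0],
    [1, 0, -4, 0, 0],
    [1, -1, -6, 0, 0],
    [1, -1, -8, 0, 0],
    [1, -1, -10, 0, 0],
    [1, -1, -10, 0, 0],
  ],
)

```text
time: 5.45
tool_pos: [0.5216, -0.212, 0.0472]
tcp_rot: [0.676, 0.737, 0.001, -0.001]
force: [-2.2, 10.1, 5.2]
finger_gap: 0.001
finger_force: 4.9
```

>>> move_arm(
  series=[
    [1, 0, -1, 0, 0],
    [1, 0, -2, 0, 0],
    [1, 0, -3, 0, 0],
    [1, -1, -4, 0, 0],
    [1, -1, -4, 0, 0],
  ],
)

```text
time: 5.95
tool_pos: [0.5212, -0.2148, 0.0473]
tcp_rot: [0.676, 0.737, 0.001, -0.001]
force: [-0.4, 13.1, 6.5]
finger_gap: -0.005
finger_force: 6.6
```

>>> move_arm(
  series=[
    [1, 0, -1, 0, 0],
    [1, 0, -2, 0, 0],
    [1, 0, -3, 0, 0],
    [1, -1, -4, 0, 0],
    [1, -1, -5, 0, 0],
    [1, -1, -5, 0, 0],
  ],
)

```text
time: 6.55
tool_pos: [0.5207, -0.2185, 0.0475]
tcp_rot: [0.675, 0.737, 0.002, -0.002]
force: [0.3, 17.4, 9.1]
finger_gap: -0.0
finger_force: 8.7
```

>>> move_arm(
  series=[
    [1, 0, -1, 0, 0],
    [1, 0, -2, 0, 0],
    [1, 0, -3, 0, 0],
    [1, 0, -4, 0, 0],
    [1, 0, -4, 0, 0],
  ],
)

```text
time: 7.05
tool_pos: [0.5204, -0.2211, 0.0474]
tcp_rot: [0.675, 0.738, 0.002, -0.003]
force: [-0.5, 21.3, 12.0]
finger_gap: -0.006
finger_force: 10.9
```

About 21 N reached. Backing off straight and clearing the view.

>>> move_arm(
  series=[
    [1, 0, 5, 0, 0],
    [1, 0, 15, 0, 0],
    [1, -1, 35, 0, 0],
    [1, -2, 50, 0, 0],
    [1, -2, 50, 50, 0],
    [1, -2, 60, 100, 0],
    [1, -2, 110, 140, 0],
    [1, -2, 160, 140, 0],
    [1, -2, 210, 140, 0],
    [1, -2, 260, 140, 0],
    [1, -2, 300, 140, 0],
    [1, -2, 300, 140, 0],
  ],
)

```text
time: 8.25
tool_pos: [0.5174, 0.0813, 0.1869]
tcp_rot: [0.673, 0.74, 0.001, -0.001]
force: [-0.8, -0.7, -0.6]
finger_gap: 0.003
finger_force: 0.0
```

Run:
```python
from h import *
a=shot('top','t3');cv2.imwrite('pics/t3c.png',cv2.resize(a['image'][165:260,260:380,::-1],None,fx=6,fy=6,interpolation=cv2.INTER_CUBIC))
P=cloud(a)[185:250,275:360].reshape(-1,3);q=P[(P[:,2]>.06)&(P[:,2]<.08)];print(len(q),q.min(0),q.max(0),q.mean(0))
s=monitor.sense();print(s['time'],s['tool_pos'],s['force'])
```

```text
32 [ 0.51524521 -0.24656461  0.06217705] [ 0.53087651 -0.23208757  0.07389591] [ 0.522733   -0.23933923  0.06768439]
8.3 [0.51750715 0.07766223 0.18703234] [-0.87548282 -0.56236951  0.25379443]
```

View pics/t3c.png

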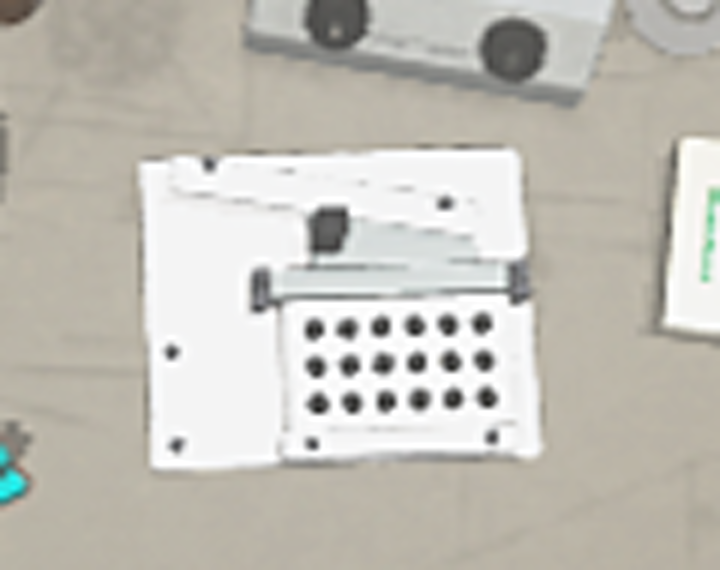

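The tab is at crop (328,230), world y ≈ -0.239. That is about 71 mm of travel, and it matches the last pushing position, so the wedge held. The bar at crop y≈280 presses the block against the fence. Handing in.

```bash
python3 -c "
from h import *
print(ticket.close_job())"
```

```text
the job is handed in; nothing more can be done
None
```

I pushed wedge_1 about 71 mm to roughly 21 N, and it held with the bar tight on the heat block after the gripper let go; wedge_2 was not touched, and the job was handed in at about 8.3 s.

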